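# Undo the rotor hold-down nut of a bench centrifuge whose thread hand is unknown

## Robot

A 6-joint arm with a two-finger parallel gripper is mounted at the origin on the work surface. World frame = base frame: x ahead of the robot, y to its left, z up, the work surface at z = 0. Lengths are in m, angles in rad, forces in N, time in s.
With the tool pointing down it reaches from about 0.275 to 0.825 m from the base axis. Payload 4.9 kg.
Tool frame: the origin (TCP) lies between the finger pads; the fingertips stand 17 mm ahead of it and the grasp point (between the pads) lies 2 mm behind it; y points along the fingers, x is the direction in which the jaws open and shut, and the axes are right-handed (so a half turn about y gives the same grasp; the last joint's range is limited). The gripper opens to 85 mm and grips with 20 to 120 N. Pads are 22 mm wide; open, the fingers measure 114 mm over their backs; the gripper's body (76 mm by 85 mm) begins 54 mm behind the grasp point. The pads swing forward as they close: fully open they stand 13 mm farther back than shut.
Start: joints at [-1.324, 0.326, -0.193, 1.052, 0, 1.437], TCP at [0.204, -0.511, 0.248] pointing down, gripper open.
Joint ranges: [-2.65, 2.65], [-0.97, 1.79], [-1.3, 1.35], [-1.93, 2.1], [-1.47, 1.37], [-3.14, 3.14]. Speed limits (rad/s): [2.57, 2.57, 3.14, 3.14, 3.14, 3.14].

## Interface

Orientations are given as a unit quaternion [x, y, z, w].
In Python, from rig import arm gives the robot as it stands.
- The arm moves only by the shell command python3 -m inch 'ROWS' [OPENING]. ROWS is JSON, one flat list of numbers, 4 for each row, row after row: the shift along the tool's x, y, z in m, then the turn about the tool's y in rad. In form: [tx, ty, tz, yaw, tx, ty, tz, yaw, ...]. A call has 1 to 8 rows; each row shifts and turns the pose as measured when the row begins, along the tool's axes as they then stand; what a row does not reach is not made up. A row lasts 1/10 s, in which the tool goes at most 50 mm and 8.59 degrees, less where a joint would pass 70% of its speed; a pose out of reach is approached as far as the arm can. A call with a gripper value outside its range is refused whole. OPENING is the gripper command: -1 is shut, 1 is fully open, values between are in proportion, set as the call begins (- or left out, the last holds). The fingers move at their own pace and stop on an object; the grip force is fixed at half the most. Time passes only in rows, so rows that do not move let the fingers close. It gives the time, the measured TCP pose, the force and the opening at its end, in the units of the state.
- arm.state(): the state, without advancing time (a new reading comes with each control period).
- arm.get_image(name): name is "scene" or "top" or "wrist"; returns a dict with "image" (420x560x3 uint8, blue, green, red), "mtx" (3x3 intrinsics, pixels), "R" (3x3) and "t" (3): a world point X has camera coordinates R X + t. Camera axes: x right, y down, z forward; pixel columns grow to the right and rows downward; lengths in m; the calibration is good to about 2 mm. A picture is of the moment at which its call begins. There is no depth.
- arm.finish_job(): hands the job in, once; it reports no verdict.
The state is a dict: "time_s": time; "joints": joint angles; "qd": joint speeds; "tau": joint torques, N m; "ee_pos": TCP position; "orientation": TCP orientation; "contact_force": force on the tool from outside, world axes, zero at the start; "wrist_torque": the same for the moment, N m; "gripper_width": opening from 0.0 (shut) to 1.0 (fully open).
Only numpy, scipy, OpenCV 4.12 (cv2) and the standard library are available. Lean on these libraries where they do the work, as an engineer would, in place of code of your own. Each camera call takes 0.05 s, during which the arm holds its last target. There are 200 camera calls.

## Task

Unscrew the hex hand nut from the rotor of the open centrifuge and stand it, skirt down, in the steel dish. Nobody remembers which way its thread runs: find out by feel, and do not drag the rotor round against its brake. Set the nut down rather than letting it fall, and leave the other things on the bench where they are.

Things in the scene. Friction and masses are not known exactly. Their poses are not given: they have to be found in the camera images.
- nut: Dark steel hand nut on the rotor's stud, axis vertical, 46 mm tall, 0.15 to 0.29 kg: a round skirt 56 mm across and 20 mm tall, bored from below; above it a solid hexagon 26 mm tall, 36 mm across flats, to grip across opposite flats. Origin: centre of the underside; z up the axis; x square to one pair of flats (the others every 60 degrees).
- nut_hex (a point): Point on the nut's axis 36 mm above its underside: a height to grip. The nut is home, hand-tight on the sprung rotor lid; the direction of its coarse thread is not marked. The right way it yields below 0.4 N m and gets lighter as it climbs. The wrong way it meets a hard stop within 3 degrees and the torque mounts at once past 0.4 N m.
- stud_top (a point): Top end of the rotor's vertical steel stud, hidden in the nut: on the rotor's axis, 17.5 mm above the nut's underside when home; 30 mm across its thread. The nut climbs 18 mm per turn (3 mm per radian), so follow it up as it turns, with about 1 mm of play; just over half a turn from home (185 to 195 degrees) the thread lets go and it lifts straight off.
- rotor_mark (a point): Top of a small rib on the aluminium rotor lid (170 mm across, turns with the rotor), 70 mm from the axis, about 10 mm below the nut's underside. The spindle brake holds the rotor up to 1.0 N m about its axis; beyond that it is dragged round with the nut. The lid rises up to 3 mm on its seal as the nut comes off.
- centrifuge: White bench centrifuge, fixed, 300 mm deep, 230 wide, top 150 mm above the bench, bowl opening 196 mm across. Origin on the bench under the rotor's axis; x points to the hinge at its back, where the open cover stands from 130 mm behind the axis up to 380 mm above the bench, leaning back 20 degrees; its front is 170 mm the other way.
- dish_in (a point): Centre of the inner floor of the loose steel dish, 150 x 120 mm outside (x by y), walls 3 mm thick and 20 mm high; its floor is 3 mm above the bench.
- bottle: Bystander: brown bottle with a blue cap, 68 mm across, 150 mm tall. Origin: centre of its underside.
- beaker: Bystander: glass cup, 66 mm across, 85 mm tall. Origin: centre of its underside.
- tube_rack: Bystander: white rack of small tubes, 55 x 100 mm, 43 mm tall. Origin: centre of its underside.
Mind the look-alikes: they are no part of the job. Of the things that look like the part that bears dish_in, the middle-sized one is meant.

How it is judged:
On the way, in this order (a step that is already met when the one before it is completed fails the run):
1. the nut has been turned loose and has climbed at least 4 mm, still upright on its thread (z of nut in the frame of stud_top between -0.0135 and -0.003 m and horizontal distance between nut and stud_top below 0.004 m and angle between nut's own z axis and vertical below 0.12 rad), for 0.1 s.
2. the nut is off the stud, its underside clear above the stud's top (z of nut in the frame of stud_top above 0.005 m), for 0.1 s.
At the end, for the whole second after the job is handed in: The nut stands at rest, skirt down (within 6 degrees of upright), on the floor of the steel dish (its centre within 55 mm of the dish's centre), and the dish is within 50 mm of where it was (horizontal distance between nut and dish_in below 0.055 m and z of nut in the frame of dish_in between -0.004 and 0.004 m and angle between nut's own z axis and vertical below 0.1 rad and linear speed of nut below 0.02 m/s and distance of dish_in from where it was at the start of the episode below 0.05 m); the robot touches nothing.
It fails at once if the rotor is dragged round against its brake (its mark moves more than 15 mm, about 12 degrees) (distance of rotor_mark from where it was at the start of the episode above 0.015 m).
It fails at once if the nut is let fall (faster than 0.6 m/s, out of the fingers) (linear speed of nut above 0.6 m/s and contact force between the fingers and nut below 0.1 N).
It fails at once if a bystander is moved by more than 25 mm or tipped over (distance of any of bottle, beaker, tube_rack from where it was at the start of the episode above 0.025 m or angle between any of bottle, beaker's own z axis and vertical above 0.5 rad).
It also fails if it takes over 59 s, if anything falls off the work surface, if the arm or the gripper's body presses on something with over 40 N, if the wrist force passes 120 N, or if a joint passes its speed limit or range.

## Working session

There is one attempt and no reset: what is moved stays moved. The work goes in short steps, Python scripts to look and compute and a shell command to move; the robot and the scene stay as the last step left them, time stands still between calls to the robot, and variables do not carry over. Pictures are saved under pics/ and viewed, about 8 in all and at most 12, crops included, and the job is handed in when it is done.

```bash
ls; mkdir -p pics; python3 - <<'E'
from rig import arm
import cv2,numpy as np
print(arm.state())
for n in("scene","top"):
    d=arm.get_image(n);cv2.imwrite(f"pics/{n}0.png",d["image"]);np.savez(f"pics/{n}0.npz",**d)
    print(n,d["mtx"].tolist(),(-d["R"].T@d["t"]).round(3),d["R"].round(3).tolist())
E
```

```text
pics
{'time_s': 0.0, 'joints': array([-1.32418381e+00,  3.26939179e-01, -1.93587558e-01,  1.05201056e+00,
        6.35538857e-06,  1.43660292e+00]), 'qd': array([ 0.00309032, -0.00062937, -0.00040448,  0.00118126,  0.0003654 ,
        0.00109286]), 'tau': array([-2.39918598e-03, -4.43393040e+01,  2.62445122e+01,  1.54541060e-02,
       -1.68357128e-04, -8.57262165e-06]), 'ee_pos': array([ 0.20429604, -0.5100485 ,  0.24750299]), 'orientation': array([-0.58517932,  0.39679409, -0.39587907,  0.58600288]), 'contact_force': array([ 1.11189102, -0.42436875, -1.30257958]), 'wrist_torque': array([ 0.00740244,  0.00213485, -0.07308106]), 'gripper_width': 0.9985536913650404}
scene [[539.6586328990992, 0.0, 286.76969278626444], [0.0, 539.6586328990992, 206.1179511973406], [0.0, 0.0, 1.0]] [1.043 0.828 1.334] [[-0.825, 0.565, 0.008], [0.427, 0.633, -0.646], [-0.37, -0.53, -0.763]]
top [[532.0053364568784, 0.0, 280.1382009040232], [0.0, 532.0053364568784, 207.00795282012533], [0.0, 0.0, 1.0]] [0.163 0.019 1.83 ] [[0.025, -1.0, 0.007], [-0.986, -0.026, -0.165], [0.165, -0.003, -0.986]]
```

View pics/top0.png

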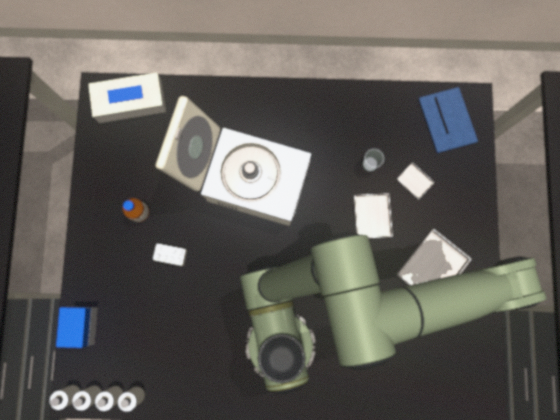

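View pics/scene0.png

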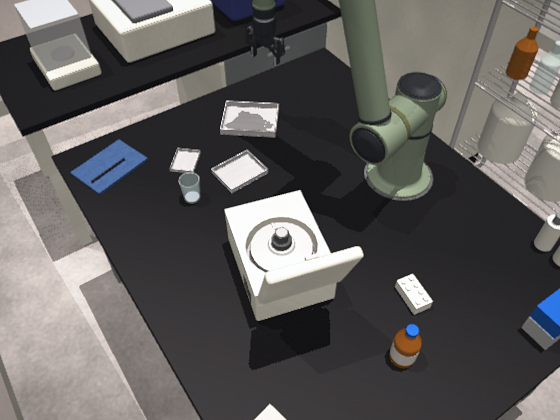

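The top view shows the centrifuge with the nut at about (250,170) and its hinge to the left (+y). Three dishes stand at (415,181) small, (373,215) middle and (435,258) large. The beaker is at (372,160), the bottle at (135,209) and the rack at (170,254). In the scene view the nut is at about (281,238). I'll zoom in on the nut in both views and on the middle dish.

```bash
cat > h.py <<'E'
import numpy as np,cv2
from scipy.spatial.transform import Rotation as Ro
def ray(d,p):
    R,t=d["R"],d["t"];c=-R.T@t;v=R.T@np.linalg.inv(d["mtx"])@np.array([p[0],p[1],1.]);return c,v/np.linalg.norm(v)
def onz(d,p,z):
    c,v=ray(d,p);return c+v*(z-c[2])/v[2]
def tri(a,p,b,q):
    c1,v1=ray(a,p);c2,v2=ray(b,q);s=np.linalg.lstsq(np.c_[v1,-v2],c2-c1,rcond=None)[0]
    A,B=c1+s[0]*v1,c2+s[1]*v2;return (A+B)/2,np.linalg.norm(A-B)
def proj(d,X):
    q=d["mtx"]@(d["R"]@np.asarray(X)+d["t"]);return q[:2]/q[2]
E
python3 - <<'E'
from h import *
T=np.load("pics/top0.npz");S=np.load("pics/scene0.npz")
a=cv2.resize(T["image"][145:195,225:275],(400,400),interpolation=cv2.INTER_CUBIC)
b=cv2.resize(S["image"][215:265,256:306],(400,400),interpolation=cv2.INTER_CUBIC)
cv2.imwrite("pics/nutz.png",np.hstack([a,b]))
g=cv2.cvtColor(T["image"],cv2.COLOR_BGR2GRAY)
m=(g>110).astype(np.uint8)
for c in cv2.findContours(m,cv2.RETR_EXTERNAL,cv2.CHAIN_APPROX_SIMPLE)[0]:
    if cv2.contourArea(c)>150:
        r=cv2.minAreaRect(c)
        if r[0][1]>70: 
            q=cv2.boxPoints(r);w=[onz(T,p,0.02) for p in q]
            print(np.round(r[0],1),"ctr",onz(T,r[0],0.02)[:2].round(3),"sides",np.linalg.norm(w[0]-w[1]).round(3),np.linalg.norm(w[1]-w[2]).round(3),"dir01",(w[1]-w[0])[:2].round(3))
from rig import arm
print(Ro.from_quat(arm.state()["orientation"]).as_matrix().round(3))
E
```

```text
[126.5 401. ] ctr [-0.186  0.496] sides 0.064 0.062 dir01 [ 0.046 -0.044]
[104. 401.] ctr [-0.188  0.569] sides 0.065 0.062 dir01 [ 0.002 -0.065]
[ 81. 400.] ctr [-0.186  0.643] sides 0.065 0.062 dir01 [ 0.002 -0.065]
[ 58.5 400. ] ctr [-0.188  0.716] sides 0.062 0.062 dir01 [ 0.001 -0.062]
[286.6 382.7] ctr [-0.116 -0.022] sides 0.114 0.033 dir01 [ 0.027 -0.111]
[251.6 350.9] ctr [-0.018  0.096] sides 0.038 0.127 dir01 [ 0.004 -0.038]
[307.7 340.5] ctr [ 0.019 -0.089] sides 0.046 0.159 dir01 [ 0.009 -0.045]
[ 70.6 327.1] ctr [0.043 0.698] sides 0.118 0.075 dir01 [0.118 0.   ]
[272.2 321.9] ctr [0.077 0.03 ] sides 0.121 0.099 dir01 [ 0.036 -0.115]
[257.4 289.1] ctr [0.183 0.083] sides 0.081 0.118 dir01 [ 0.022 -0.078]
[478.9 294.4] ctr [ 0.184 -0.663] sides 0.439 0.149 dir01 [ 0.121 -0.422]
[168.9 254.1] ctr [0.293 0.387] sides 0.063 0.109 dir01 [ 0.062 -0.008]
[434.2 266.4] ctr [ 0.275 -0.514] sides 0.209 0.168 dir01 [ 0.165 -0.128]
[366.6 277.4] ctr [ 0.232 -0.284] sides 0.295 0.555 dir01 [ 0.082 -0.284]
[414.9 180.5] ctr [ 0.571 -0.454] sides 0.087 0.108 dir01 [ 0.065 -0.057]
[ 55.7 221.9] ctr [0.393 0.78 ] sides 0.49 0.075 dir01 [0.49 0.  ]
[ 49.5 136. ] ctr [0.697 0.83 ] sides 0.173 0.11 dir01 [ 0.005 -0.172]
[518.9 136.7] ctr [ 0.739 -0.825] sides 0.173 0.22 dir01 [ 0.011 -0.173]
[232.5 163.9] ctr [0.613 0.184] sides 0.307 0.549 dir01 [ 0.288 -0.106]
[[ 0.372 -0.     0.928]
 [-0.928  0.002  0.372]
 [-0.002 -1.     0.   ]]
```

View pics/nutz.png

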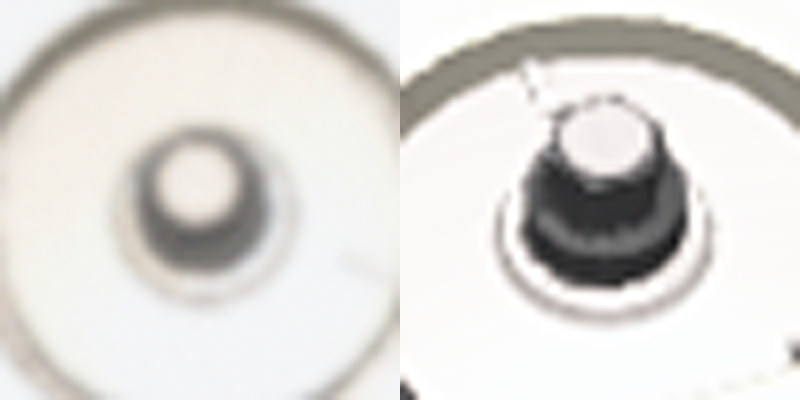

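Crop: the nut's top face is at about (249.3,167.4) in top and (281.2,231.7) in scene. The hex flats are too blurred to read, so I'll get those from the wrist camera.

```bash
python3 - <<'E'
from h import *
from rig import arm
T=np.load("pics/top0.npz");S=np.load("pics/scene0.npz")
print("nuttop",*tri(T,(249.3,167.4),S,(281.2,231.7)))
for n,d,roi in(("top",T,(345,185,400,243)),("scene",S,(207,148,272,195))):
    x0,y0,x1,y1=roi
    g=cv2.cvtColor(d["image"],cv2.COLOR_BGR2GRAY)[y0:y1,x0:x1]
    for th in(90,):
        cs=cv2.findContours((g>th).astype(np.uint8),cv2.RETR_EXTERNAL,cv2.CHAIN_APPROX_SIMPLE)[0]
        c=max(cs,key=cv2.contourArea);r=cv2.minAreaRect(c);p=np.array(r[0])+[x0,y0]
        q=cv2.approxPolyDP(c,5,True)[:,0]+[x0,y0]
        print(n,th,p,r[1:],onz(d,p,.02).round(3),[onz(d,k,.02)[:2].round(3).tolist() for k in q])
d=arm.get_image("wrist");cv2.imwrite("pics/w0.png",d["image"])
s=arm.state();R=Ro.from_quat(s["orientation"]).as_matrix()
print("cam in tool",R.T@(-d["R"].T@d["t"]-s["ee_pos"]),"\n",(d["R"]@R).round(3),d["mtx"][0,0])
E
```

```text
nuttop [0.55767461 0.11251825 0.20844323] 0.0032566524216778993
top 90 [368.08453369 217.35979462] ((49.221900939941406, 48.35915756225586), 87.39744567871094) [ 0.437 -0.29   0.02 ] [[0.524, -0.359], [0.51, -0.238], [0.378, -0.252], [0.35, -0.211], [0.378, -0.375]]
scene 90 [239.63378525 170.25270462] ((31.712392807006836, 50.47989273071289), 62.10273361206055) [ 0.448 -0.304  0.02 ] [[0.376, -0.38], [0.523, -0.367], [0.522, -0.235], [0.376, -0.246]]
cam in tool [-0.00129867 -0.12564066  0.07961787] 
 [[ 1.     0.001  0.   ]
 [ 0.    -0.309 -0.951]
 [-0.001  0.951 -0.309]] 314.9093642579534
```

Nut top is at about (0.557,0.112,0.208). The middle dish's rim centre is at about (0.449,-0.307), nearly axis-aligned. Next I'll hover over the nut with the wrist camera.

```bash
python3 -m inch '[-0.03,-0.01,0.037,0,-0.03,-0.01,0.037,0,-0.03,-0.01,0.037,0,-0.03,-0.01,0.037,0,-0.03,-0.01,0.037,0,-0.03,-0.01,0.037,0,-0.03,-0.005,0.037,0,-0.03,-0.005,0.037,0]' 1; python3 -m inch '[-0.03,0,0.037,0,-0.03,0,0.037,0,-0.03,0,0.037,0,-0.03,0,0.037,0,-0.03,0,0.037,0,-0.03,0,0.037,0]'; cat >> h.py <<'E'
def rep():
    from rig import arm
    s=arm.state();R=Ro.from_quat(s["orientation"]).as_matrix()
    print("t",round(s["time_s"],2),"j6",s["joints"][5].round(3),"p",s["ee_pos"].round(4),"xang",np.degrees(np.arctan2(R[1,0],R[0,0])).round(1),"tilt",R[2].round(3),"F",s["contact_force"].round(1),"M",s["wrist_torque"].round(2),"w",round(s["gripper_width"],3))
    return arm,s,R
def delta(target):
    arm,s,R=rep();print("delta tool",(R.T@(np.asarray(target)-s["ee_pos"])).round(4))
E
python3 -c "from h import *;delta([.557,.1125,.32])"
```

```text
time_s: 0.95
ee_pos: [0.3935, -0.1714, 0.3174]
orientation: [-0.582, 0.401, -0.399, 0.584]
contact_force: [1.0, -0.4, -0.1]
gripper_width: 1.002
time_s: 1.55
ee_pos: [0.5397, 0.0882, 0.3193]
orientation: [-0.582, 0.4, -0.4, 0.584]
contact_force: [0.7, -1.5, 0.8]
gripper_width: 0.997
t 1.55 j6 2.8 p [0.5397 0.0882 0.3193] xang -68.9 tilt [-0.001 -1.     0.003] F [ 0.7 -1.5  0.8] M [-0.07 -0.    0.02] w 0.997
delta tool [-0.0164 -0.0006  0.0249]
```

```bash
python3 -m inch '[-0.016,0,0.025,0,0,0,0,0]' >/dev/null; python3 - <<'E'
from h import *
arm,s,R=rep()
d=arm.get_image("wrist");np.savez("pics/w1.npz",**d);im=d["image"]
u,v=proj(d,[.557,.1125,.208]);print(u,v)
x,y=int(u)-100,max(0,int(v)-75)
cv2.imwrite("pics/w1.png",cv2.resize(im[y:y+150,x:x+200],None,fx=4,fy=4,interpolation=cv2.INTER_CUBIC));print(x,y)
E
```

```text
t 1.75 j6 2.844 p [0.5592 0.1186 0.318 ] xang -68.5 tilt [-0.003 -1.     0.003] F [ 0.7  0.2 -0.2] M [-0.02 -0.03 -0.03] w 0.998
285.225934695925 219.1823429207371
185 144
```

View pics/w1.png

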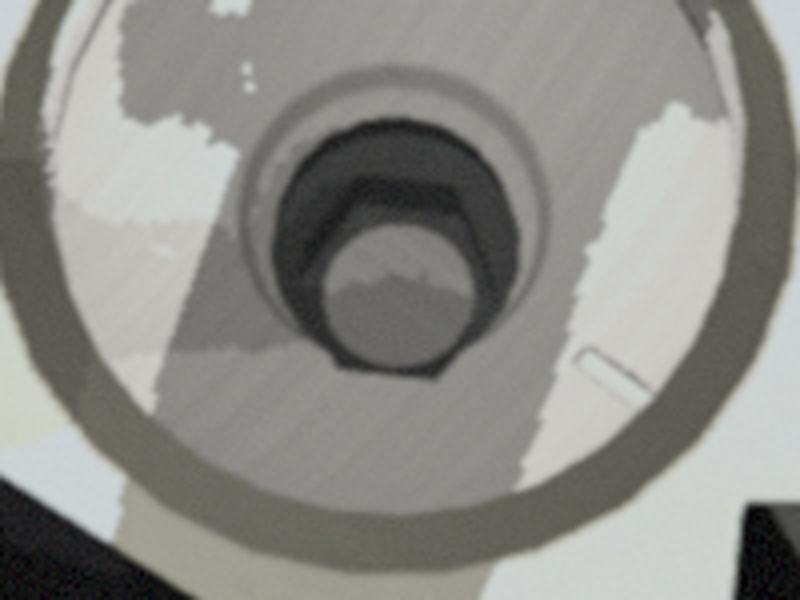

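The wrist view shows the hex: lower top edge from (340,367) to (435,378) in the crop, chamfer disc centred at (399,297), and the rotor rib at (610,372). I'll work out the hex angle and centre.

```bash
python3 - <<'E'
from h import *
d=np.load("pics/w1.npz");T=np.load("pics/top0.npz");S=np.load("pics/scene0.npz")
P=lambda X,Y:((X+.5)/4-.5+185,(Y+.5)/4-.5+144)
c=onz(d,P(399,297),.208);print("centre@.208",c,"tri w/top",tri(d,P(399,297),T,(249.3,167.4)),"w/scene",tri(d,P(399,297),S,(281.2,231.7)))
for a,b,z in(((340,367),(435,378),.205),((365,183),(460,189),.188)):
    A,B=onz(d,P(*a),z),onz(d,P(*b),z);e=B-A
    print("edge len",np.linalg.norm(e),"mid",(A+B)/2,"normal angs mod 60",np.degrees(np.arctan2(e[1],e[0]))%60-30)
print("skirt ctr@.182",onz(d,P(397,242),.178))
print("rib",onz(d,P(615,375),.152))
delta([*c[:2],.2])
E
```

```text
centre@.208 [0.5577717  0.11353913 0.208     ] tri w/top (array([0.55710538, 0.11351551, 0.20617698]), np.float64(0.0005232633763488435)) w/scene (array([0.5600009 , 0.11415833, 0.21294994]), np.float64(0.0012875978597003475))
edge len 0.019617832299863934 mid [0.54076333 0.10915778 0.205     ] normal angs mod 60 14.462747238470726
edge len 0.01992047428623134 mid [0.57527426 0.11712288 0.188     ] normal angs mod 60 17.839738648253885
skirt ctr@.182 [0.56000317 0.11429687 0.178     ]
rib [0.54070718 0.04725205 0.152     ]
t 1.8 j6 2.844 p [0.5582 0.1174 0.3179] xang -68.6 tilt [-0.002 -1.     0.001] F [ 0.1  0.3 -0.3] M [-0.06  0.02 -0.04] w 1.001
delta tool [ 0.0037  0.1179 -0.002 ]
```

Flat normals lie at about 15.5° mod 60, so I'll turn the jaws to -44.5° and descend in steps.

```bash
python3 -m inch '[0.0035,0,-0.002,-0.14,0,0.02,0,-0.14,0,0.02,0,-0.14,0,0.02,0,0,0,0,0,0]' >/dev/null; python3 -c "
from h import *
delta([.5578,.1135,.198])"
```

```text
t 2.3 j6 2.396 p [0.5544 0.1085 0.2561] xang -43.7 tilt [-0.002 -1.    -0.001] F [-0.3  0.1 -0.6] M [ 0.01 -0.01 -0.01] w 1.001
delta tool [-0.0009  0.0581  0.006 ]
```

```bash
python3 -m inch '[-0.001,0.02,0.006,0.014,0,0.02,0,0,0,0.01,0,0,0,0,0,0]' >/dev/null; python3 -c "
from h import *
delta([.5578,.1135,.198])"
```

```text
t 2.7 j6 2.42 p [0.5577 0.11   0.2086] xang -44.9 tilt [ 0.001 -1.    -0.   ] F [-0.8  0.3  0.7] M [0.02 0.02 0.02] w 1.003
delta tool [-0.0024  0.0106  0.0026]
```

```bash
python3 -m inch '[-0.0025,0.01,0.0025,0,0,0,0,0]' >/dev/null; python3 -c "
from h import *
delta([.5578,.1135,.198])"; python3 -m inch '[0,0,0,0,0,0,0,0,0,0,0,0,0,0,0,0,0,0,0,0,0,0,0,0,0,0,0,0]' -1 >/dev/null; python3 - <<'E'
from h import *
delta([.5578,.1135,.198])
from rig import arm
d=arm.get_image("wrist");cv2.imwrite("pics/w2.png",d["image"])
E
```

```text
t 2.9 j6 2.426 p [0.5584 0.1131 0.1998] xang -45.0 tilt [ 0.002 -1.     0.002] F [-0.2 -0.2 -0.3] M [-0.04  0.02  0.05] w 1.0
delta tool [-0.0007  0.0018 -0.0002]
t 3.6 j6 2.427 p [0.5592 0.1136 0.2021] xang -45.0 tilt [ 0.004 -1.     0.004] F [-0.2 -0.3  0.4] M [ 0.03  0.14 -0.04] w 0.406
delta tool [-0.0009  0.0041 -0.0011]
```

View pics/w2.png

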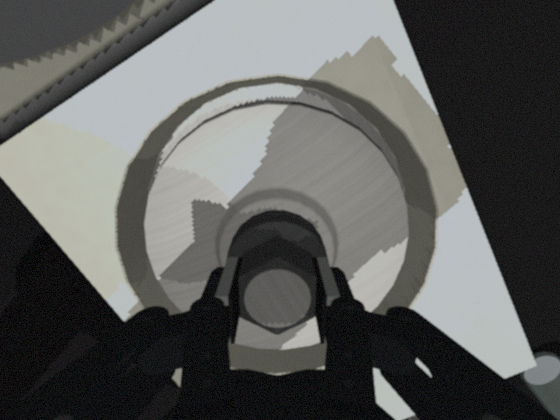

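The pads sit on opposite flats (hex corner up at (275,238), opening 0.406, about 35 mm). Now I'll feel the thread with small turns.

```bash
for i in 1; do python3 -m inch '[0,0,0,-0.03]'>/dev/null; python3 -c "from h import *;rep()";python3 -m inch '[0,0,0,-0.03]' >/dev/null; python3 -c "from h import *;rep()"; done
```

```text
t 3.75 j6 2.396 p [0.5591 0.1137 0.2021] xang -43.2 tilt [ 0.003 -1.     0.004] F [-2.2  0.7  1. ] M [ 0.2   0.22 -0.84] w 0.403
t 3.85 j6 2.366 p [0.559  0.1137 0.2021] xang -41.5 tilt [ 0.003 -1.     0.004] F [-1.4  2.3 -0.1] M [ 0.18  0.05 -0.99] w 0.41
```

Torque went straight to 0.84 and then 0.99 N m, so counter-clockwise is the stop. Backing off the other way.

```bash
for i in 1 2 3 4; do echo;done; python3 -m inch '[0,0,0,0.05]'>/dev/null; python3 -c "from h import *;rep()";python3 -m inch '[0,0,0,0.05]' >/dev/null; python3 -c "from h import *;rep()";python3 -m inch '[0,0,0,0.05]' >/dev/null; python3 -c "from h import *;rep()"; 
```

```text
t 3.95 j6 2.415 p [0.5591 0.1136 0.2021] xang -44.3 tilt [ 0.003 -1.     0.004] F [0.2 0.  1.6] M [-0.1   0.05  0.22] w 0.409
t 4.05 j6 2.465 p [0.5592 0.1135 0.2022] xang -47.2 tilt [ 0.003 -1.     0.004] F [-0.3 -0.6  0.9] M [-0.08  0.08  0.25] w 0.404
t 4.15 j6 2.515 p [0.5594 0.1134 0.2024] xang -50.1 tilt [ 0.004 -1.     0.004] F [-0.1  0.1  1.2] M [-0.07  0.11  0.25] w 0.401
```

Clockwise yields at a steady 0.25 N m, so it is a left-hand thread. The wrist needs joint 6 room, so I'll release, swing back by half a turn and regrip.

```bash
python3 -m inch '[0,0,0,0,0,0,0,0,0,0,0,0,0,-0.012,0,0,0,0,0,-0.15,0,0,0,-0.15,0,0,0,-0.15,0,0,0,-0.15]' 1 >/dev/null; python3 -c "from h import *;delta([.5588,.1135,.212])"; python3 -m inch '[0,0,0,-0.15,0,0,0,-0.15,0,0,0,-0.15,0,0,0,-0.15,0,0,0,-0.15,0,0,0,-0.15,0,0,0,-0.15]' >/dev/null; python3 -c "from h import *;delta([.5588,.1135,.212])"
```

```text
t 4.95 j6 1.905 p [0.5608 0.1132 0.219 ] xang -15.1 tilt [ 0.009 -1.     0.002] F [-0.1  0.3  0.2] M [0.04 0.01 0.03] w 1.001
delta tool [-0.002   0.0069 -0.0003]
t 5.65 j6 0.855 p [0.5634 0.1134 0.2269] xang 45.1 tilt [ 0.012 -1.    -0.012] F [ 0.1 -0.4  0. ] M [-0.    0.03  0.01] w 1.002
delta tool [-0.0033  0.0148  0.0035]
```

```bash
python3 -m inch '[-0.003,0.004,0.003,-0.148,0,0.002,0,-0.148,0,0.002,0,-0.148,0,0.002,0,-0.148,0,0.002,0,-0.148,0,0,0,-0.148,0,0,0,-0.148,0,0,0,-0.148]' >/dev/null;  python3 -c "from h import *;delta([.5588,.1135,.212])"; python3 -m inch '[0,0,0,-0.148,0,0,0,-0.148,0,0,0,0]' >/dev/null; python3 -c "from h import *;delta([.5588,.1135,.2005])"
```

```text
t 6.45 j6 -0.345 p [0.5621 0.1136 0.2233] xang 113.8 tilt [-0.01  -1.    -0.024] F [ 0.2 -0.7  0.3] M [ 0.04 -0.01  0.02] w 1.004
delta tool [0.0013 0.0112 0.0033]
t 6.75 j6 -0.645 p [0.5632 0.1137 0.2266] xang 131.0 tilt [-0.018 -1.    -0.022] F [-0.  -0.1  0.1] M [ 0.07  0.08 -0.02] w 1.003
delta tool [0.0032 0.026  0.004 ]
```

```bash
python3 -m inch '[0.003,0.012,0.004,0.018,0,0.01,0,0,0,0.004,0,0,0,0,0,0]' >/dev/null;  python3 -c "from h import *;delta([.5588,.1135,.2005])"; python3 -m inch '[0,0,0,0,0,0,0,0,0,0,0,0,0,0,0,0,0,0,0,0,0,0,0,0,0,0,0,0]' -1 >/dev/null; python3 -c "from h import *;delta([.5588,.1135,.2005])"
```

```text
t 7.15 j6 -0.619 p [0.5604 0.1134 0.202 ] xang 129.5 tilt [-0.02  -0.999 -0.026] F [-0.1  0.2  0.4] M [-0.07  0.05 -0.04] w 1.003
delta tool [0.0011 0.0014 0.0013]
t 7.85 j6 -0.618 p [0.5606 0.1142 0.2034] xang 129.5 tilt [-0.019 -0.999 -0.027] F [-0.7  0.6  0.6] M [-0.04  0.08 -0.01] w 0.405
delta tool [0.0006 0.0028 0.002 ]
```

```bash
python3 -m inch '[0,-0.0003,0,0.1,0,-0.0003,0,0.1,0,-0.0003,0,0.1]' >/dev/null;  python3 -c "from h import *;rep()"; python3 -m inch '[0,-0.0003,0,0.1,0,-0.0003,0,0.1,0,-0.0003,0,0.1]' >/dev/null;  python3 -c "from h import *;rep()"
```

```text
t 8.15 j6 -0.308 p [0.5623 0.1133 0.2043] xang 111.7 tilt [-0.013 -0.999 -0.033] F [-0.1 -1.4 -0.9] M [-0.33  0.02  0.16] w 0.406
t 8.45 j6 0.003 p [0.5625 0.1118 0.205 ] xang 93.8 tilt [-0.006 -0.999 -0.035] F [-1.4 -2.  -0.4] M [-0.42  0.19  0.13] w 0.403
```

```bash
python3 -m inch '[0.001,-0.0004,0.001,0.1,0,-0.0004,0.001,0.1,0,-0.0003,0,0.1,0,-0.0003,0,0.1,0,-0.0003,0,0.1]' >/dev/null;  python3 -c "from h import *;delta([.5595,.1135,.2065])"; python3 -m inch '[0,-0.0003,0.001,0.1,0,-0.0003,0.001,0.1,0,-0.0003,0.001,0.1,0,-0.0003,0,0.1,0,-0.0003,0,0.1]' >/dev/null;  python3 -c "from h import *;delta([.5595,.1135,.208])"
```

```text
t 8.95 j6 0.526 p [0.5614 0.1096 0.2059] xang 63.9 tilt [ 0.007 -0.999 -0.038] F [-1.9 -0.1  0. ] M [-0.26  0.34  0.06] w 0.409
delta tool [ 0.0026 -0.0007  0.0034]
t 9.45 j6 1.05 p [0.5595 0.1074 0.2074] xang 33.9 tilt [ 0.021 -0.999 -0.037] F [-2.8 -1.9  2.6] M [-0.45  0.76  0.04] w 0.403
delta tool [ 0.0034 -0.0007  0.005 ]
```

```bash
python3 - <<'E'
from h import *
arm,s,R=rep()
d=arm.get_image("wrist");np.savez("pics/w3.npz",**d);cv2.imwrite("pics/w3.png",d["image"])
print(proj(d,[.5588,.1135,.212]))
E
```

```text
t 9.45 j6 1.05 p [0.5595 0.1074 0.2074] xang 33.9 tilt [ 0.021 -0.999 -0.037] F [-2.8 -1.9  2.6] M [-0.45  0.76  0.04] w 0.403
[282.35482572 288.17437398]
```

View pics/w3.png

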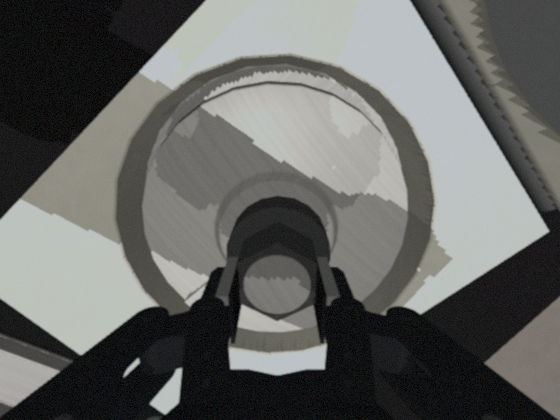

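The nut is still square in the pads (disc at (277,285)), and the tool has drifted sideways a few mm. I'll correct that while continuing to turn.

```bash
python3 -m inch '[0.0015,-0.0003,0.0015,0.05,0.001,-0.0003,0.0015,0.05,0.001,-0.0003,0.001,0.1,0.0005,-0.0003,0.001,0.1]' >/dev/null;  python3 -c "from h import *;delta([.5592,.112,.2085])"; python3 -m inch '[0,-0.0003,0.001,0.1,0,-0.0003,0.001,0.1,0,-0.0003,0.001,0.1,0,-0.0003,0.001,0.1]' >/dev/null;  python3 -c "from h import *;delta([.5592,.112,.2095])"
```

```text
t 9.9 j6 1.367 p [0.5582 0.1077 0.2083] xang 16.2 tilt [ 0.022 -0.999 -0.041] F [-2.6 -3.7  4. ] M [-0.82  0.65  0.05] w 0.404
delta tool [ 0.0021 -0.0003  0.0038]
t 10.3 j6 1.783 p [0.5557 0.1073 0.2095] xang -7.3 tilt [ 0.034 -0.999 -0.04 ] F [-2.7 -3.2  2.9] M [-0.62  0.73  0.02] w 0.405
delta tool [ 0.0029 -0.0001  0.0051]
```

```bash
python3 -m inch '[0.001,-0.0003,0.002,0.1,0.001,-0.0003,0.002,0.1,0.001,-0.0003,0.0015,0.1,0.001,-0.0003,0.0015,0.1]' >/dev/null;  python3 -c "from h import *;delta([.5592,.112,.2105])"; python3 -m inch '[0.001,-0.0003,0.0015,0.1,0.001,-0.0003,0.0015,0.1,0.001,-0.0003,0.0015,0.1]' >/dev/null;  python3 -c "from h import *;delta([.5592,.112,.2112])"
```

```text
t 10.7 j6 2.2 p [0.554  0.1082 0.2107] xang -30.8 tilt [ 0.04  -0.998 -0.04 ] F [-7.2 -1.5  6.5] M [-0.37  1.67  0.11] w 0.405
delta tool [0.0025 0.0001 0.0059]
t 11.0 j6 2.508 p [0.5528 0.1093 0.2116] xang -48.3 tilt [ 0.043 -0.998 -0.036] F [-7.2  0.5  5.7] M [0.02 1.6  0.08] w 0.406
delta tool [0.0022 0.0003 0.0066]
```

```bash
python3 -m inch '[0,-0.0003,0,0.08,0,-0.0003,0,0.08,0,-0.0003,0,0.08]' >/dev/null;  python3 -c "from h import *;rep()"; python3 -m inch '[0,-0.001,0,0,0,-0.001,0,0,0,-0.001,0,0]' >/dev/null;  python3 - <<'E'
from h import *
arm,s,R=rep()
d=arm.get_image("scene");cv2.imwrite("pics/s2.png",cv2.resize(d["image"][195:275,230:340],None,fx=6,fy=6,interpolation=cv2.INTER_CUBIC))
E
```

```text
t 11.3 j6 2.752 p [0.5513 0.1104 0.2124] xang -62.3 tilt [ 0.047 -0.999 -0.026] F [-1.7  0.9  0.2] M [0.24 0.33 0.05] w 0.402
t 11.6 j6 2.746 p [0.5511 0.1107 0.2144] xang -61.9 tilt [ 0.046 -0.999 -0.027] F [ 0.8  1.2 -2.5] M [ 0.17 -0.06 -0.04] w 0.404
```

```bash
python3 -m inch '[0,-0.003,0,0,0,-0.003,0,0,0,-0.003,0,0,0,-0.004,0,0]' >/dev/null;  python3 -c "from h import *;rep()"; python3 -m inch '[0,-0.005,0,0,0,-0.008,0,0,0,-0.01,0,0,0,-0.01,0,0,0,0,0,0]' >/dev/null;  python3 - <<'E'
from h import *
arm,s,R=rep()
d=arm.get_image("scene");cv2.imwrite("pics/s3.png",cv2.resize(d["image"][180:280,220:340],None,fx=5,fy=5,interpolation=cv2.INTER_CUBIC))
E
```

```text
t 12.05 j6 2.746 p [0.5508 0.1112 0.2279] xang -61.8 tilt [ 0.045 -0.999 -0.029] F [-0.  -0.1 -2.7] M [ 0.13  0.04 -0.  ] w 0.402
t 12.55 j6 2.749 p [0.5517 0.1132 0.2654] xang -61.8 tilt [ 0.047 -0.999 -0.026] F [ 0.5  0.6 -2.9] M [ 0.14 -0.03  0.04] w 0.405
```

View pics/s3.png

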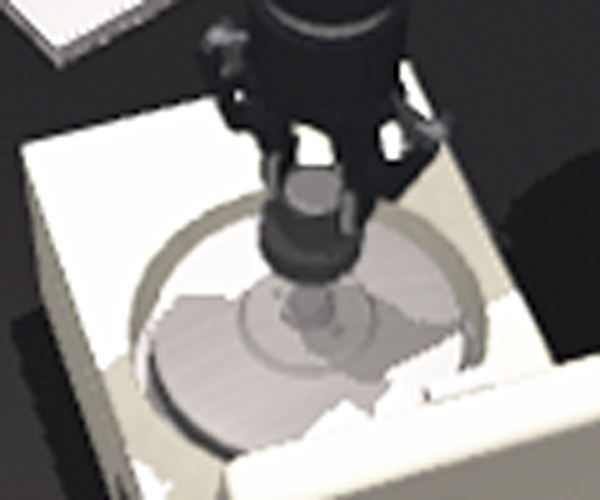

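The nut hangs in the jaws at about (310,225) in the crop, and the bare stud below it at (310,305) is clear. Next is carrying it to the dish.

```bash
python3 -m inch '[0.016,-0.002,-0.0145,0,0.032,-0.002,-0.029,0,0.032,-0.002,-0.029,0,0.032,-0.002,-0.029,0,0.032,-0.002,-0.029,0,0.032,-0.002,-0.029,0,0.032,-0.002,-0.029,0,0.032,-0.002,-0.029,0]' >/dev/null;  python3 -c "from h import *;delta([.449,-.307,.2])"
```

```text
t 13.4 j6 2.109 p [ 0.4714 -0.2051  0.2958] xang -61.1 tilt [ 0.044 -0.999 -0.028] F [ 1.4 -0.6 -2.6] M [ 0.03 -0.02 -0.04] w 0.407
delta tool [ 0.0741  0.101  -0.066 ]
```

```bash
python3 -m inch '[0.03,0.01,-0.027,0,0.03,0.02,-0.027,0,0.014,0.03,-0.012,0,0,0.03,0,0,0,0.03,0,0,0,0.03,0,0,0,0,0,0]' >/dev/null;  python3 - <<'E'
from h import *
delta([.449,-.307,.06])
from rig import arm
a=arm.get_image("top");b=arm.get_image("scene")
A=cv2.resize(a["image"][170:260,330:430],(400,360),interpolation=cv2.INTER_CUBIC)
B=cv2.resize(b["image"][110:210,185:296],(400,360),interpolation=cv2.INTER_CUBIC)
cv2.imwrite("pics/d1.png",np.hstack([A,B]))
E
```

```text
t 14.1 j6 1.911 p [ 0.4452 -0.3221  0.1473] xang -61.8 tilt [ 0.049 -0.998 -0.027] F [-1.6  1.  -2.5] M [ 0.17  0.05 -0.01] w 0.4
delta tool [-0.0158  0.0863  0.0128]
```

View pics/d1.png

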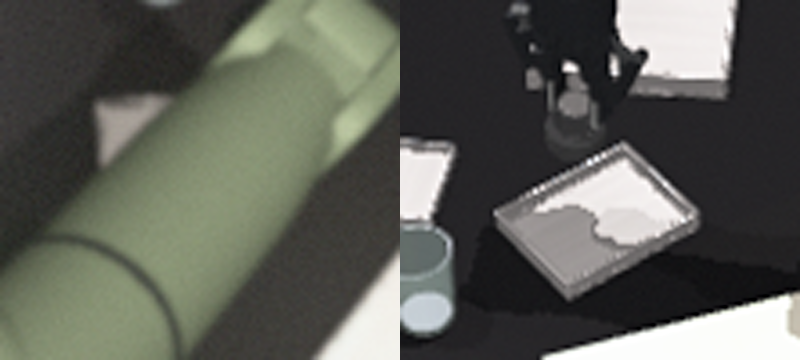

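The scene crop shows the dish below and to the right of the held nut, with its centre at the pixel measured before. Correcting and descending.

```bash
python3 -m inch '[-0.016,0.01,0.013,0,0,0.025,0,0,0,0.025,0,0,0,0.018,0,0,0,0,0,0]' >/dev/null;  python3 -c "from h import *;delta([.449,-.307,.046])"
```

```text
t 14.7 j6 1.939 p [ 0.4606 -0.3129  0.0824] xang -61.7 tilt [ 0.074 -0.997 -0.017] F [ 0.   0.1 -2.7] M [0.18 0.17 0.05] w 0.404
delta tool [-0.0134  0.0356 -0.0068]
```

```bash
python3 -m inch '[-0.007,0,-0.003,0,-0.006,0,-0.003,0,0,0,0,0]' >/dev/null;  python3 -c "
from h import *
delta([.449,-.307,.046])
from rig import arm;print(arm.state()['joints'])"
```

```text
t 15.0 j6 1.937 p [ 0.451  -0.3053  0.0865] xang -61.6 tilt [ 0.081 -0.997 -0.015] F [-0.3 -0.9 -3.7] M [ 0.11  0.07 -0.03] w 0.408
delta tool [-0.0028  0.0405 -0.002 ]
[-0.70796615  0.44061577 -0.49071995  0.56912824 -0.04279774  1.93729546]
```

```bash
python3 -m inch '[0.012,0,0,0,0,0,0,0]' >/dev/null;  python3 -c "
from h import *
rep()";python3 -m inch '[-0.012,0,0,0,0,0,0,0]' >/dev/null;  python3 -c "
from h import *
rep()"; python3 -m inch '[0,0.015,0,0,0,0.01,0,0,0,0,0,0]' >/dev/null;  python3 -c "
from h import *
delta([.449,-.307,.046])"
```

```text
t 15.2 j6 1.929 p [ 0.4581 -0.3175  0.0899] xang -61.6 tilt [ 0.085 -0.996 -0.013] F [-0.   0.4 -3.3] M [ 0.08  0.05 -0.04] w 0.409
t 15.4 j6 1.937 p [ 0.4523 -0.3069  0.0891] xang -61.7 tilt [ 0.085 -0.996 -0.013] F [-0.1 -0.1 -2.8] M [0.15 0.1  0.02] w 0.406
t 15.7 j6 1.935 p [ 0.4529 -0.3082  0.0637] xang -61.6 tilt [ 0.085 -0.996 -0.013] F [-1.1  0.4 -2. ] M [0.16 0.09 0.02] w 0.408
delta tool [-0.0045  0.0174 -0.0026]
```

Tool lean is 0.086 rad, so I'll lower until the low edge touches, seat it gently, then release.

```bash
python3 -m inch '[-0.003,0.006,-0.002,0,0,0.005,0,0]' >/dev/null;  python3 -c "
from h import *
rep()";python3 -m inch '[0,0.003,0,0,0,0,0,0]' >/dev/null;  python3 -c "
from h import *
rep()"; python3 -m inch '[0,0.002,0,0,0,0,0,0]' >/dev/null;  python3 -c "
from h import *
rep()"
```

```text
t 15.9 j6 1.933 p [ 0.45   -0.3074  0.0523] xang -61.6 tilt [ 0.086 -0.996 -0.013] F [-0.1 -0.4 -3.1] M [0.15 0.08 0.02] w 0.408
t 16.1 j6 1.932 p [ 0.4504 -0.3078  0.0503] xang -61.6 tilt [ 0.086 -0.996 -0.012] F [-1.7  1.5  0.9] M [0.48 0.4  0.03] w 0.404
t 16.3 j6 1.932 p [ 0.4505 -0.3079  0.0506] xang -61.6 tilt [ 0.087 -0.996 -0.012] F [-0.3  0.7 -2.5] M [ 0.16  0.06 -0.02] w 0.404
```

```bash
python3 -m inch '[0,0.004,0,0]' >/dev/null;  python3 -c "
from h import *
rep()";python3 -m inch '[0,0.004,0,0]' >/dev/null;  python3 -c "
from h import *
rep()"; python3 -m inch '[0,0.004,0,0]' >/dev/null;  python3 - <<'E'
from h import *
arm,s,R=rep()
d=arm.get_image("wrist");e=arm.get_image("scene")
B=cv2.resize(e["image"][110:210,185:296],(444,400),interpolation=cv2.INTER_CUBIC)
A=cv2.resize(d["image"],(356,267));A=cv2.copyMakeBorder(A,0,133,0,0,0);cv2.imwrite("pics/p1.png",np.hstack([A,B]))
E
```

```text
t 16.4 j6 1.931 p [ 0.4517 -0.3091  0.0489] xang -61.6 tilt [ 0.09  -0.996 -0.011] F [-5.6  5.8 19.8] M [ 1.09  1.33 -0.03] w 0.404
t 16.5 j6 1.931 p [ 0.4524 -0.3097  0.048 ] xang -61.5 tilt [ 0.092 -0.996 -0.01 ] F [-8.3  6.8 20.8] M [ 1.65  1.89 -0.03] w 0.406
t 16.6 j6 1.93 p [ 0.4528 -0.3101  0.0476] xang -61.5 tilt [ 0.093 -0.996 -0.01 ] F [-14.2  11.8  48.6] M [3.06 3.17 0.02] w 0.402
```

View pics/p1.png

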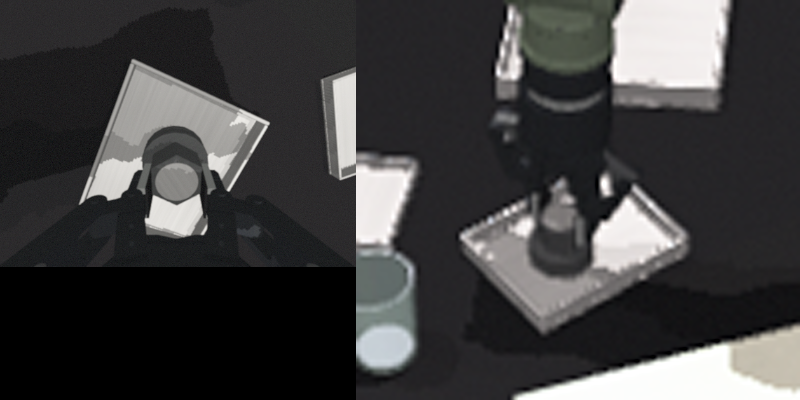

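The nut stands inside the dish with a clear margin to the walls. I'll relieve the pressure, then open gently.

```bash
python3 -m inch '[0,-0.001,0,0,0,0,0,0]' >/dev/null; python3 -c "
from h import *
rep()";python3 -m inch '[0,0,0,0,0,0,0,0,0,0,0,0]' 0 >/dev/null;  python3 -c "
from h import *
rep()"; python3 -m inch '[0,0,0,0,0,0,0,0,0,0,0,0,0,0,0,0]' 0.8 >/dev/null;  python3 -c "
from h import *
rep()"
```

```text
t 16.9 j6 1.93 p [ 0.4535 -0.3105  0.0508] xang -61.5 tilt [ 0.096 -0.995 -0.009] F [ 0.8 -0.1 -3.4] M [ 0.12  0.07 -0.05] w 0.405
t 17.2 j6 1.93 p [ 0.4544 -0.3114  0.0505] xang -61.5 tilt [ 0.098 -0.995 -0.008] F [-0.1  0.1  0.4] M [ 0.07  0.07 -0.03] w 0.501
t 17.6 j6 1.93 p [ 0.4544 -0.3116  0.0497] xang -61.5 tilt [ 0.098 -0.995 -0.008] F [ 0.3 -0.  -0.2] M [ 0.07 -0.01  0.01] w 0.899
```

Released with no residual force. Retreat straight up and look.

```bash
python3 -m inch '[0,-0.01,0,0,0,-0.02,0,0,0,-0.03,0,0,0,-0.03,0,0,0,-0.03,0,0,0,-0.03,0,0,0,0,0,0]' >/dev/null;  python3 - <<'E'
from h import *
arm,s,R=rep()
d=arm.get_image("wrist");e=arm.get_image("scene");np.savez("pics/w5.npz",**d)
B=cv2.resize(e["image"][130:310,160:360],(444,400),interpolation=cv2.INTER_CUBIC)
A=cv2.resize(d["image"],(356,267));A=cv2.copyMakeBorder(A,0,133,0,0,0);cv2.imwrite("pics/p2.png",np.hstack([A,B]))
E
```

```text
t 18.3 j6 1.943 p [ 0.4475 -0.2967  0.2078] xang -61.5 tilt [ 0.097 -0.995 -0.009] F [ 0.5 -0.4  0. ] M [0.05 0.01 0.06] w 0.901
```

View pics/p2.png

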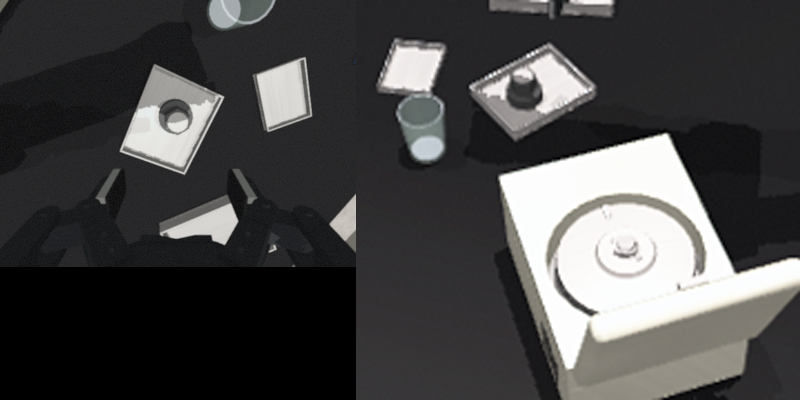

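The nut stands upright near the middle of the middle-sized dish (about (175,117) in the wrist half). The beaker is in place and the gripper is clear, so I'm handing in.

```bash
python3 -c "
from rig import arm
print(arm.finish_job())"
```

```text
the job is handed in; nothing more can be done
None
```

The nut is off the rotor and stands skirt down near the middle of the middle-sized dish. I handed the job in at about 18 s; no verdict was reported.

- **Thread:** it is left-hand. A small counter-clockwise try met the stop, reaching 0.84 and then 0.99 N m, so I stopped at once. Clockwise it yielded at about 0.25 N m. I regripped once and followed it up about 198° until it lifted free at its own weight.
- **Rotor brake:** the 0.99 N m peak is very close to the brake's 1.0 N m limit. I did not measure the rotor mark afterwards, so I can't say for certain the rotor stayed put, though nothing looked dragged.
- **Lean and drift:** the tool drifted several mm sideways during the unscrewing, and its lean grew to about 0.10 rad by release. I lowered the nut until its low edge touched, then pressed it flat, which peaked at about 49 N at the wrist. I eased off before opening.
- **Last look:** the final views showed the nut upright, the dish and beaker apparently unmoved, and the gripper clear with no force on it. The bottle and tube rack were not re-measured, but the arm never went near them.

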